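Level the dispensing platform and slide the pot onto it

TASK

Level the tilted metal platform by turning its two black wing knobs (do not push on the platform itself) until it lies level and flush with the fixed grey shelf beside it. Then slide the covered steel pot from the shelf, round the upright guard, into the circle marked on the platform without lifting or tipping it, and leave it standing inside the circle on the level platform. Leave all the other things on the table where they are.

Things in the scene. Friction and masses are not known exactly. Their poses are not given: they have to be found in the camera images.
- stand: Fixed levelling stand on the table; its x and y axes are the directions used below. Origin on the table surface under the centre of the platform. Its fixed grey shelf is level, 190 (x) x 140 (y) mm, from y = 84 to 224 mm and x = -95 to 95 mm, top at z = 75 mm.
- pan: Metal platform to be levelled, 190 (x) x 160 (y) x 8 mm, hinged both ways about its centre. Origin: centre of its top face, 74 mm above the table, also the centre of the marked circle (inner radius 52 mm); z is normal to the face: level when z is vertical. When level its top is 1 mm below the shelf's, with a 4 mm gap between.
- front_knob: Black wing knob on an upright screw at stand (-155, -20) mm, before the platform's -x edge. Grip bar 64 mm long (x axis), 14 thick (y), 30 high, its middle 21 mm above the origin, which is on the axis 50 mm above the table. Clockwise from above raises the -x edge, 0.07 rad tilt about the stand's y per rad. Stays where left, does not rise, turns 3.3 rad either way from level.
- side_knob: Second wing knob, same bar, sizes and origin, at stand (0, -135) mm, beside the platform's -y edge. Clockwise from above raises the -y edge, 0.07 rad tilt (about the stand's x axis) per rad of turn. It is carried by the frame that the front knob tilts, so its axis leans with that frame and is upright once the front knob is set.
- guard: Upright dark steel guard fixed on the shelf near the platform, 40 mm long along the stand's x, 12 mm thick along y, 38 mm high. Origin at the centre of its underside (on the shelf). It cannot move; its place along x varies, and the pot must go round one of its ends.
- pot: Loose shallow covered steel pot, body 92 mm diameter and 36 mm high (foot 80 mm diameter with a bevelled edge), about 0.45 kg, standing on the shelf, on which it slides easily. On its lid is an upright black bar handle 60 mm long (the pot's x axis) x 14 mm thick (y), from 36 to 70 mm above its underside. Origin at the centre of its underside.
- amber_bottle: Bystander, to be left alone: amber glass medicine bottle, 48 mm diameter, 105 mm high. Origin at the centre of its underside.
- jar: Bystander, to be left alone: white plastic screw jar, 60 mm diameter, 60 mm high. Origin at the centre of its underside.
- tall_bottle: Bystander, to be left alone: white bottle, 60 mm diameter, 150 mm high. Origin at the centre of its underside.
- carton: Bystander, to be left alone: lying medicine carton, 60 x 120 x 40 mm. Origin at the centre of its underside.
- mortar: Bystander, to be left alone: white ceramic bowl, 90 mm across, 55 mm high. Origin at the centre of its underside.
- count_tray: Bystander, to be left alone: grey counting tray, 130 x 100 x 22 mm. Origin at the centre of its underside.
- spatula: Bystander, to be left alone: spatula, 190 mm long, lying on the table. Origin at the centre of its underside.
Not all that is in view belongs to the job. Leave any purple or yellow look-alike of the pot alone.

How it is judged (in metres and radians):
On the way, in this order (a step that is already met when the one before it is completed fails the run):
1. the platform is level (within 0.022 rad) while the pot still stands on the shelf (angle between pan's own z axis and vertical below 0.022 rad and y of pot in the frame of stand above 0.12 m), for 0.3 s.
2. the pot is inside the circle on the level platform (angle between pan's own z axis and vertical below 0.022 rad and horizontal distance between pot and pan below 0.013 m), for 0.2 s.
At the end, for the whole second after the job is handed in: The platform is level within 0.022 rad and the released pot stands upright and at rest on it, its centre within 13 mm of the circle's centre (all of step 2 and angle between pot's own z axis and vertical below 0.05 rad and z of pot in the frame of pan between -0.004 and 0.006 m and linear speed of pot below 0.01 m/s); the robot touches nothing.
It fails at once if the pot is lifted more than 10 mm off the shelf (z of pot in the frame of stand above 0.085 m).
It fails at once if the pot is tipped more than 0.25 rad (angle between pot's own z axis and vertical above 0.25 rad).
It fails at once if the fingers push on the platform itself (over 3 N) (contact force between the fingers and pan above 3 N).
It fails at once if another thing on the table is moved by more than 25 mm (distance of any of amber_bottle, jar, tall_bottle, carton, mortar, count_tray, spatula from where it was at the start of the episode above 0.025 m).
It also fails if it takes over 72 s, if anything falls off the work surface, if the arm or the gripper's body presses on something with over 40 N, if the wrist force passes 120 N, or if a joint passes its speed limit or range.

ROBOT

A 6-joint arm with a two-finger parallel gripper is mounted at the origin on the work surface. World frame = base frame: x ahead of the robot, y to its left, z up, the work surface at z = 0. Lengths are in mm, angles in rad, forces in N, time in s.
With the tool pointing down it reaches from about 275 to 725 mm from the base axis. Payload 15.9 kg.
Tool frame: the origin (TCP) lies on the mounting face of the last link; the fingertips stand 173 mm ahead of it and the grasp point (between the pads) lies 155 mm ahead of it; z points along the fingers, x is the direction in which the jaws open and shut, and the axes are right-handed (so a half turn about z gives the same grasp; the last joint's range is limited). The gripper opens to 85 mm and grips with 20 to 120 N. Pads are 22 mm wide; open, the fingers measure 114 mm over their backs; the gripper's body (76 mm by 85 mm) begins 54 mm behind the grasp point. The pads swing forward as they close: fully open they stand 13 mm farther back than shut.
Start: joints at [1.295, 0.213, -0.034, 1.323, 0, 1.571], TCP at [136.153, 481.091, 404.706] pointing down, gripper open.
Joint ranges: [-2.98, 2.98], [-0.74, 1.72], [-1.14, 1.35], [-2.1, 2.04], [-1.57, 1.44], [-3.14, 3.14]. Speed limits (rad/s): [1.89, 1.89, 2.39, 2.57, 3.14, 3.14].

INTERFACE

Orientations are given as a unit quaternion [x, y, z, w].
In Python, from plant import read_state, get_image, camera_params, job_done gives the robot as it stands. The module is installed in compiled form; this text tells all that it offers.
- The arm moves only by the tool apply_moves, never from a script. Its argument "increments" is a list of rows, each a list of 6 numbers: the shift along the tool's x, y, z scaled (see below), then the turn, a rotation vector about the tool's x, y, z scaled (see below). In form: [[tx, ty, tz, wx, wy, wz], ...]. A call has exactly 10 rows; each row shifts and turns the pose as measured when the row begins, along the tool's axes as they then stand; what a row does not reach is not made up. The controller multiplies each number of a shift by 0.08 m and each number of a turn by pi/2 rad. A row lasts 1/8 s, in which the tool goes at most 62.5 mm and 10.7 degrees, less where a joint would pass 70% of its speed; a pose out of reach is approached as far as the arm can. A call with a number of a shift or a turn outside -1 to 1 is refused whole. A call with a gripper value outside its range is refused whole. "fingers" is the gripper command: -1 is shut, 1 is fully open, values between are in proportion, set as the call begins (left out, the last holds). The fingers move at their own pace and stop on an object; the grip force is fixed at half the most. Time passes only in rows, so rows that do not move let the fingers close, or fill a call up. It gives the time, the measured TCP pose, the force and the opening at its end, in the units of the state.
- read_state(): the state, without advancing time (a new reading comes with each control period).
- get_image(name): name is "scene" or "top" or "wrist"; returns the picture (384x512x3 uint8, blue, green, red); there is no depth.
- camera_params(name): a dict with "mtx" (3x3 intrinsics, pixels), "origin" and "rotation" of the camera in the world. Camera axes: x right, y down, z forward; pixel columns grow to the right and rows downward; lengths in mm; the calibration is good to about 2 mm. A picture is of the moment at which its call begins: read the wrist's pose just before it. camera_params takes no time and is no camera call; for the wrist camera it gives the pose at the moment of the call.
- job_done(): hands the job in, once; it reports no verdict.
The state is a dict: "time_s": time; "joints": joint angles; "qd": joint speeds; "joint_torque": joint torques, N m; "eef_pos": TCP position; "tool_rot": TCP orientation; "contact_force": force on the tool from outside, world axes, zero at the start; "torque": the same for the moment, N m; "width": finger opening in mm.
Only numpy, scipy, OpenCV 4.12 (cv2) and the standard library are available. Lean on these libraries where they do the work, as an engineer would, in place of code of your own. Each camera call takes 0.05 s, during which the arm holds its last target.

## Working session

There is one attempt and no reset: what is moved stays moved. The work goes in short steps, Python scripts to look and compute and a tool call to move; the robot and the scene stay as the last step left them, time stands still between calls to the robot, and variables do not carry over. Pictures are saved under pics/ and viewed, and the job is handed in when it is done.

Besides the shell and the picture viewer there is one more tool, called after "Call:" in YAML: its name, and indented under it one key for each argument. apply_moves: Moves the arm, as the interface text tells. Its arguments: {"type":"object","properties":{"increments":{"type":"array","items":{"type":"array","items":{"type":"number"}}},"fingers":{"type":"number"}},"required":["increments"]}

```bash
mkdir -p pics; cat > h.py <<'E'
import numpy as np, cv2, json
from plant import read_state, get_image, camera_params, job_done
from scipy.spatial.transform import Rotation as R
E
python3 - <<'E'
from h import *
for n in ("scene","top"):
    im=get_image(n); cv2.imwrite(f"pics/{n}0.png",im); np.save(f"{n}0.npy",im)
    p=camera_params(n); print(n,np.round(p["mtx"],1).tolist(),np.round(p["origin"],1),np.round(p["rotation"],4).tolist())
s=read_state(); print(s)
E
```

```text
scene [[455.4, 0.0, 257.7], [0.0, 455.4, 190.6], [0.0, 0.0, 1.0]] [920.3 391.1 964.5] [0.378, 0.8892, -0.2385, -0.0982]
top [[350.0, 0.0, 254.6], [0.0, 350.0, 188.9], [0.0, 0.0, 1.0]] [414.8  42.2 986. ] [0.7079, -0.7033, 0.0479, -0.0442]
{'time_s': 0.1, 'joints': array([ 1.29502307e+00,  2.13321114e-01, -3.49588231e-02,  1.32350304e+00,
       -2.30341121e-05,  1.57081162e+00]), 'qd': array([-0.00022958, -0.00221943,  0.00042517, -0.00171187,  0.00042653,
        0.00014984]), 'joint_torque': array([ 6.23353899e-04, -6.87252831e+01,  4.87808132e+01,  1.22398845e-02,
        1.43155949e-04, -4.06122103e-05]), 'eef_pos': array([136.11532707, 480.98871831, 404.27337767]), 'tool_rot': array([ 7.97591828e-01,  6.03197341e-01, -3.86518512e-04,  3.06762839e-04]), 'contact_force': array([-0.3860575 , -0.13200655,  0.13128602]), 'torque': array([ 0.03994139, -0.03318397, -0.00173937]), 'width': 85.50119139733087}
```

View pics/scene0.png

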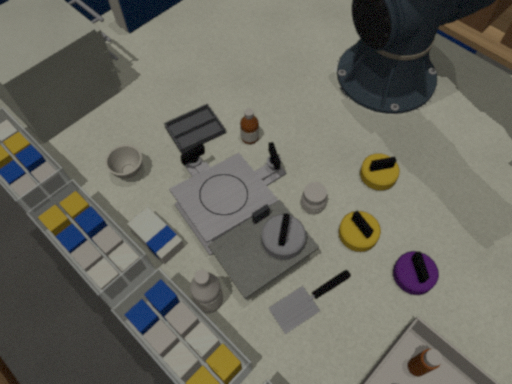

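View pics/top0.png

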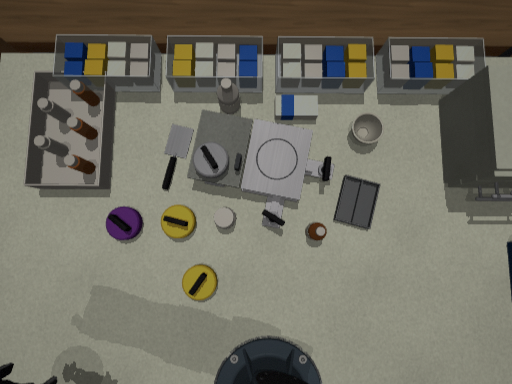

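```bash
python3 - <<'E'
from h import *
t=np.load("top0.npy"); s=np.load("scene0.npy")
c=cv2.resize(t[100:240,180:350],None,fx=4.6,fy=4.2,interpolation=cv2.INTER_CUBIC)
c=cv2.resize(t[100:240,180:350],None,fx=4,fy=4,interpolation=cv2.INTER_CUBIC)
cv2.imwrite("pics/topc.png",c)
c=cv2.resize(s[125:305,155:335],None,fx=3.3,fy=3.3,interpolation=cv2.INTER_CUBIC)
cv2.imwrite("pics/scc.png",c)
E
```

```text
(no output)
```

View pics/topc.png

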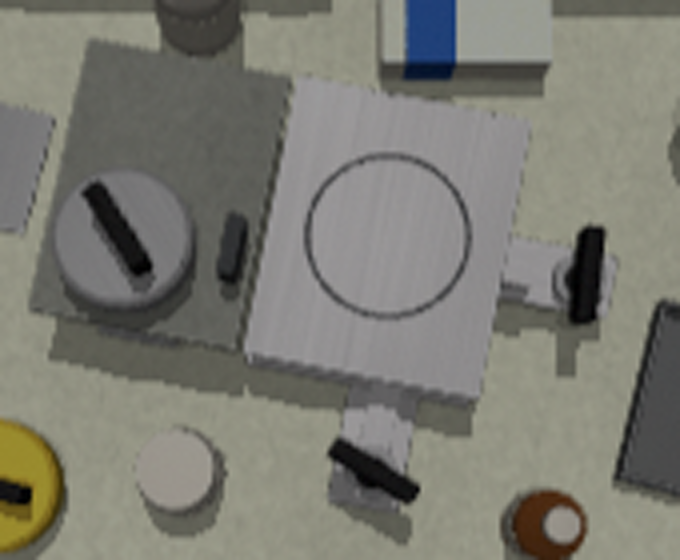

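View pics/scc.png

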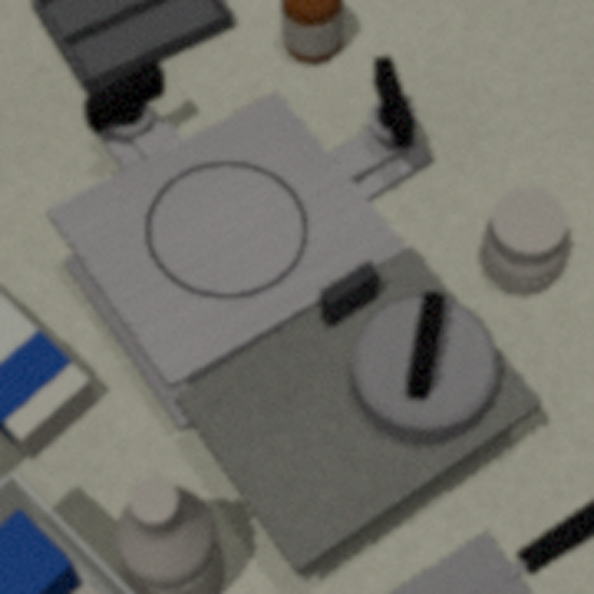

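```bash
cat >> h.py <<'E'
def ray(n,px,p=None):
    p=p or camera_params(n)
    px=np.atleast_2d(np.array(px,float)); K=p["mtx"]
    d=np.linalg.inv(K)@np.c_[px,np.ones(len(px))].T
    Rm=np.array(p["rotation"]); Rm=R.from_quat(Rm).as_matrix() if Rm.size==4 else Rm
    return np.array(p["origin"],float),(Rm@d).T
def onz(n,px,z,p=None):
    o,d=ray(n,px,p); return o+d*((z-o[2])/d[:,2])[:,None]
def proj(n,X,p=None):
    p=p or camera_params(n); Rm=np.array(p["rotation"]); Rm=R.from_quat(Rm).as_matrix() if Rm.size==4 else Rm
    c=(np.atleast_2d(X)-p["origin"])@Rm; q=c@np.array(p["mtx"]).T; return q[:,:2]/q[:,2:]
def kab(A,B): # 2d A->B
    a=A.mean(0);b=B.mean(0);H=(A-a).T@(B-b);th=np.arctan2(H[0,1]-H[1,0],H[0,0]+H[1,1])
    c,s=np.cos(th),np.sin(th);M=np.array([[c,-s],[s,c]]);return th,b-M@a,M
E
python3 - <<'E'
from h import *
f=lambda l:np.array(l)/4+[180,100]-0.375
S=np.array([[95,224],[95,84],[-95,224],[-95,84]],float)
W=onz("top",f([[88,40],[292,80],[32,310],[242,350]]),75)[:,:2]
th,t,M=kab(S,W); print(th,t); print(W-(S@M.T+t))
g=lambda l:np.array(l)/3.3+[155,125]-0.35
W2=onz("scene",g([[302,572],[180,385],[545,405],[408,250]]),75)[:,:2]
th2,t2,M2=kab(S,W2); print(th2,t2); print(W2-(S@M2.T+t2))
def loc(w): return (w[:,:2]-t)@M
pot=onz("top",f([[98,188],[144,270]]),75+70); print("handle",pot, loc(pot))
print("pot rim c",loc(onz("top",f([[124,235]]),75+36)))
pot=onz("scene",g([[434,296],[417,392]]),75+70); print("handle sc",loc(pot))
print("guard",loc(onz("top",f([[240,214],[234,282]]),75+38)),loc(onz("scene",g([[325,297],[378,268]]),113)))
print("fk",loc(onz("top",f([[338,446],[412,491]]),86)),loc(onz("scene",g([[384,62],[404,138]]),86)))
print("sk",loc(onz("top",f([[593,232],[585,318]]),86)))
for n,z,p in [("amber",105,(560,523)),("jar",60,(175,468))]: print(n,onz("top",f([p]),z),loc(onz("top",f([p]),z)))
print("tray", loc(onz("top",f([[664,302],[617,483]]),22)))
E
```

```text
-0.17691832155384965 [616.58327646 -22.49268297]
[[-0.18731969  0.90520904]
 [-2.43420516  0.69682931]
 [ 1.80849648 -0.44058265]
 [ 0.81302837 -1.16145571]]
-0.19909514556514135 [612.72802081 -17.21471644]
[[-1.33409547  2.84016406]
 [-5.92535919 -2.23024932]
 [ 0.88202762  0.66898387]
 [ 6.37742705 -1.27889861]]
handle [[629.08840728 162.86742764 145.        ]
 [578.01549737 133.54380486 145.        ]] [[-20.31285852 184.66763842]
 [-65.42769279 146.81306527]]
pot rim c [[-39.67626044 168.575384  ]]
handle sc [[-59.86269619 154.43979889]
 [-13.05216134 198.76861458]]
guard [[-13.15159848  98.34070911]
 [-57.0785613   93.8268511 ]] [[-14.68302936 102.4117951 ]
 [-54.27757963 105.45570683]]
fk [[-145.32136555    9.99317978]
 [-165.04720434  -41.76792747]] [[-166.19979049  -37.51277879]
 [-138.72638131   22.65755018]]
sk [[  23.54461027 -129.61569956]
 [ -33.91415948 -133.35799388]]
amber [[ 426.72449205 -125.47849123  105.        ]] [[-168.77005109 -134.79282093]]
jar [[461.82509987 119.60926856  60.        ]] [[-177.35200889  112.6468943 ]]
tray [[-9.36377495e-02 -1.97438060e+02]
 [-1.30781482e+02 -1.84385530e+02]]
```

```bash
cat >> h.py <<'E'
def down(psi,tilt=None):
    x=np.array([np.cos(psi),np.sin(psi),0]); z=np.array([0,0,-1.]); y=np.cross(z,x)
    return R.from_matrix(np.c_[x,y,z])
def yaw(s): 
    x=R.from_quat(s["tool_rot"]).as_matrix()[:,0]; return np.arctan2(x[1],x[0])
def need(pos,rot,s=None):
    s=s or read_state(); Rc=R.from_quat(s["tool_rot"])
    d=Rc.inv().apply(np.array(pos,float)-s["eef_pos"]); w=(Rc.inv()*rot).as_rotvec()
    return d/80,w/(np.pi/2)
def rows(pos,rot,n):
    """n-row plan, straight line + slerp"""
    s=read_state(); Rc=R.from_quat(s["tool_rot"]); w=(Rc.inv()*rot).as_rotvec(); p0=np.array(s["eef_pos"])
    dv=(np.array(pos)-p0)/n
    for i in range(n):
        Ri=Rc*R.from_rotvec(w*i/n); r=np.r_[Ri.inv().apply(dv)/80,w/n/(np.pi/2)]
        print("[%s],"%",".join("%.3g"%round(v,3) for v in r))
    print("per row mm",np.linalg.norm(dv),"deg",np.degrees(np.linalg.norm(w))/n)
E
python3 - <<'E'
from h import *
p=camera_params("wrist"); s=read_state(); Rc=R.from_quat(s["tool_rot"])
print(p["mtx"]); print(Rc.inv().apply(p["origin"]-s["eef_pos"]), (Rc.inv()*R.from_quat(p["rotation"])).as_matrix().round(3))
rows([500,0,480],down(np.pi/2*0.83),10)
rows([500,0,480],down(0),12)
E
```

```text
[[289.03289893   0.         255.38989064]
 [  0.         289.03289893 186.02379944]
 [  0.           0.           1.        ]]
[ -0.48543731 -72.62120164  30.76540932] [[ 1.     0.001 -0.001]
 [-0.     0.959  0.285]
 [ 0.001 -0.285  0.959]]
[-0.455,0.601,-0.094,0,0,-0.001],
[-0.455,0.601,-0.094,0,0,-0.001],
[-0.456,0.601,-0.094,0,0,-0.001],
[-0.456,0.6,-0.094,0,0,-0.001],
[-0.457,0.6,-0.094,0,0,-0.001],
[-0.457,0.599,-0.094,0,0,-0.001],
[-0.458,0.599,-0.094,0,0,-0.001],
[-0.458,0.599,-0.095,0,0,-0.001],
[-0.459,0.598,-0.095,0,0,-0.001],
[-0.459,0.598,-0.095,0,0,-0.001],
per row mm 60.7862421656158 deg 0.05046968330958147
[-0.379,0.501,-0.078,0,0,0.069],
[-0.323,0.539,-0.079,0,0,0.069],
[-0.263,0.571,-0.079,0,0,0.069],
[-0.2,0.596,-0.079,0,0,0.069],
[-0.134,0.614,-0.079,0,0,0.069],
[-0.068,0.625,-0.079,0,0,0.069],
[0,0.628,-0.079,0,0,0.069],
[0.068,0.625,-0.079,0,0,0.069],
[0.135,0.614,-0.079,0,0,0.069],
[0.2,0.596,-0.079,0,0,0.069],
[0.263,0.571,-0.079,0,0,0.069],
[0.323,0.539,-0.079,0,0,0.069],
per row mm 50.655201804679834 deg 6.183208274619333
```

Call:
apply_moves:
  increments:
    - [-0.455,0.6,0,0,0,0]
    - [-0.455,0.6,0,0,0,0]
    - [-0.455,0.6,0,0,0,0]
    - [-0.455,0.6,0,0,0,0]
    - [-0.455,0.6,0,0,0,0]
    - [-0.455,0.6,0,0,0,0]
    - [-0.455,0.6,0,0,0,0]
    - [-0.455,0.6,0,0,0,0]
    - [-0.455,0.6,0,0,0,0]
    - [-0.455,0.6,0,0,0,0]
  fingers: 0

```text
time_s: 1.35
eef_pos: [507.3, -12.6, 403.0]
tool_rot: [0.795, 0.606, -0.001, 0.001]
contact_force: [0.6, 1.4, 0.3]
width: 42.8
```

```bash
python3 - <<'E'
from h import *
p=camera_params("wrist"); im=get_image("wrist"); import pickle
cv2.imwrite("pics/w1.png",cv2.resize(im,None,fx=1.5,fy=1.5,interpolation=cv2.INTER_CUBIC)); pickle.dump((p,im),open("w1.pkl","wb"))
print(p["origin"],read_state()["time_s"])
E
```

```text
[437.12327685   6.1645748  372.2219435 ] 1.4
```

View pics/w1.png

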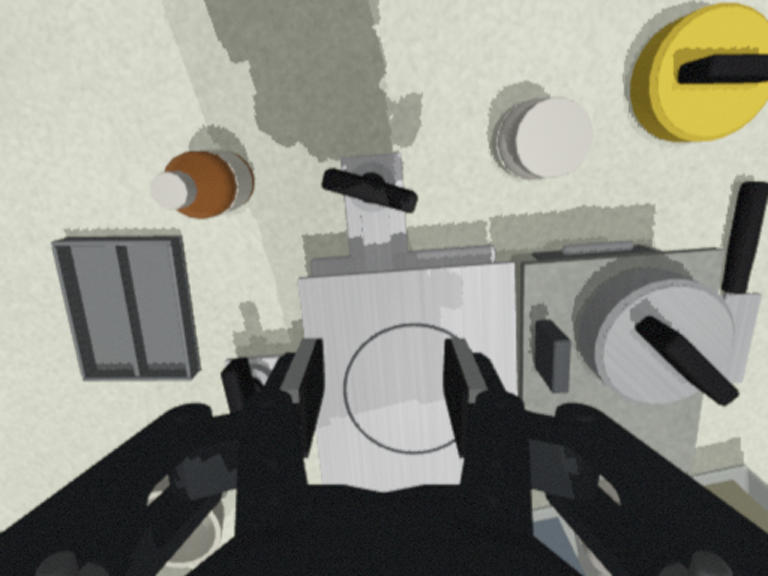

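```bash
python3 - <<'E'
from h import *
import pickle
p,im=pickle.load(open("w1.pkl","rb"))
c=cv2.resize(im[90:290,180:512],None,fx=2.4,fy=2.4,interpolation=cv2.INTER_CUBIC); cv2.imwrite("pics/w1c.png",c)
th=-0.177;t=np.array([616.6,-22.5]);M=np.array([[np.cos(th),-np.sin(th)],[np.sin(th),np.cos(th)]])
f=lambda l:np.array(l)/1.5-0.17
def P(n,l,z):
    w=onz("",f(l),z,p); print(n,w[:,:2].round(1).tolist(),((w[:,:2]-t)@M).round(1).tolist())
P("shelf",[[522,262],[717,249]],75)
P("fk",[[328,176],[412,202]],86)
P("handle",[[642,325],[732,397]],145)
P("lid",[[657,332]],111)
P("pan",[[299,278],[514,263]],74)
P("guard",[[536,327],[562,333],[569,390]],113)
E
```

```text
shelf [[535.6, 79.6], [562.3, 212.5]] [[-97.7, 86.2], [-94.8, 221.8]]
fk [[442.6, -33.3], [473.0, 14.8]] [[-169.4, -41.2], [-148.0, 11.4]]
handle [[566.4, 120.9], [626.8, 167.6]] [[-74.7, 132.3], [-23.4, 188.9]]
lid [[593.2, 147.0]] [[-52.8, 162.7]]
pan [[505.3, -76.4], [535.1, 74.3]] [[-100.0, -72.6], [-97.2, 80.9]]
guard [[568.0, 71.2], [576.6, 86.7], [619.2, 84.9]] [[-64.3, 83.7], [-58.6, 100.5], [-16.3, 106.2]]
```

View pics/w1c.png

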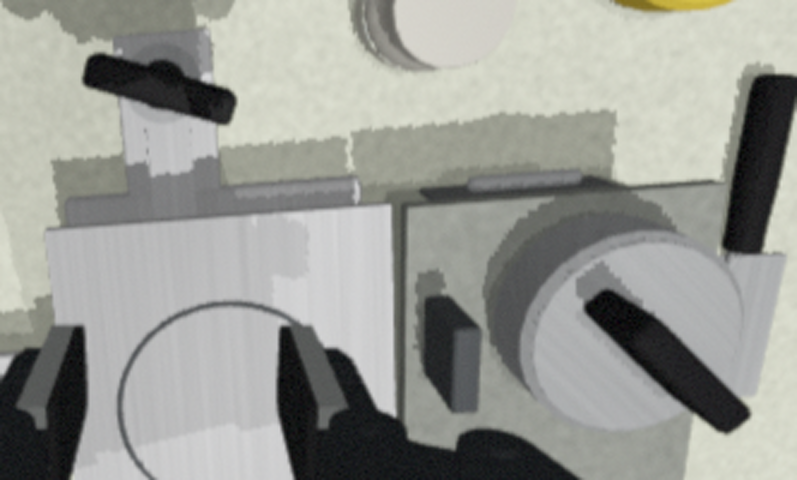

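```bash
python3 - <<'E'
from h import *
rows([378,0,285],down(1.385)*R.from_rotvec([-0.66,0,0]),9)
E
```

```text
[-0.026,-0.184,0.163,-0.047,0.002,-0.006],
[-0.024,-0.195,0.149,-0.047,0.002,-0.006],
[-0.023,-0.206,0.134,-0.047,0.002,-0.006],
[-0.022,-0.215,0.118,-0.047,0.002,-0.006],
[-0.02,-0.223,0.102,-0.047,0.002,-0.006],
[-0.018,-0.23,0.086,-0.047,0.002,-0.006],
[-0.017,-0.236,0.068,-0.047,0.002,-0.006],
[-0.015,-0.241,0.051,-0.047,0.002,-0.006],
[-0.013,-0.244,0.033,-0.047,0.002,-0.006],
per row mm 19.723458535633 deg 4.2324320209641595
```

Call:
apply_moves:
  increments:
    - [-0.026,-0.184,0.163,-0.047,0.002,-0.006]
    - [-0.024,-0.195,0.149,-0.047,0.002,-0.006]
    - [-0.023,-0.206,0.134,-0.047,0.002,-0.006]
    - [-0.022,-0.215,0.118,-0.047,0.002,-0.006]
    - [-0.02,-0.223,0.102,-0.047,0.002,-0.006]
    - [-0.018,-0.23,0.086,-0.047,0.002,-0.006]
    - [-0.017,-0.236,0.068,-0.047,0.002,-0.006]
    - [-0.015,-0.241,0.051,-0.047,0.002,-0.006]
    - [-0.013,-0.244,0.033,-0.047,0.002,-0.006]
    - [0,0,0,0,0,0]

```text
time_s: 2.65
eef_pos: [373.8, -2.4, 276.2]
tool_rot: [0.725, 0.603, 0.21, 0.258]
contact_force: [0.2, 0.1, 0.9]
width: 43.0
```

```bash
cat >> h.py <<'E'
def snap(k):
    import pickle
    p=camera_params("wrist"); im=get_image("wrist")
    cv2.imwrite(f"pics/{k}.png",cv2.resize(im,None,fx=1.5,fy=1.5,interpolation=cv2.INTER_CUBIC)); pickle.dump((p,im),open(f"{k}.pkl","wb"))
    print(np.round(p["origin"],1)); return p,im
E
python3 - <<'E'
from h import *
snap("w2")
E
```

```text
[337.    3.6 206.7]
```

View pics/w2.png

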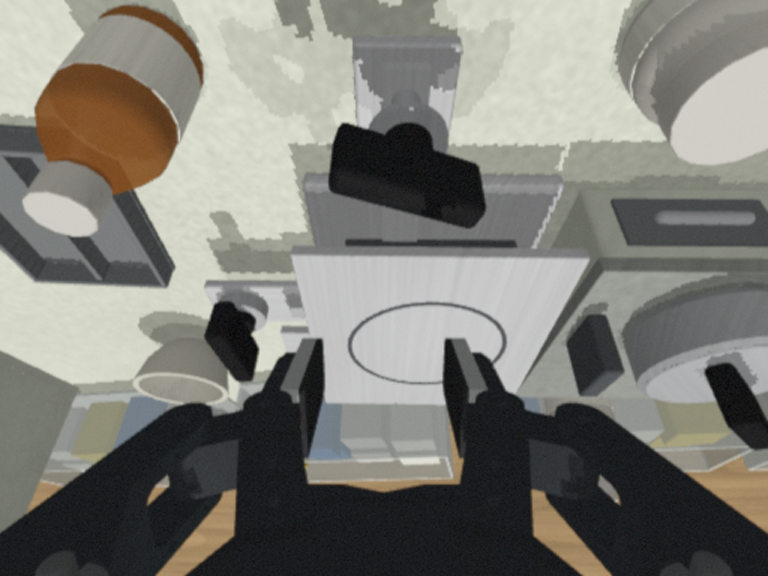

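```bash
python3 - <<'E'
from h import *
import pickle
p,im=pickle.load(open("w2.pkl","rb"))
c=cv2.resize(im[140:210,180:512],None,fx=2.4,fy=6,interpolation=cv2.INTER_CUBIC); cv2.imwrite("pics/w2c.png",c)
E
```

```text
(no output)
```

View pics/w2c.png

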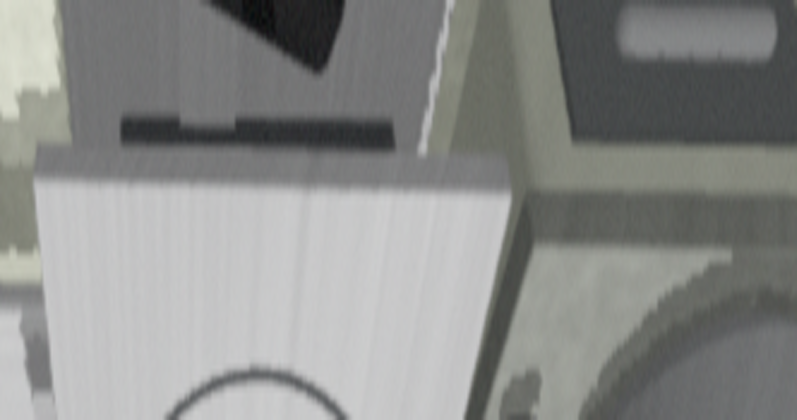

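```bash
python3 - <<'E'
from h import *
import pickle
p,im=pickle.load(open("w2.pkl","rb"))
f=lambda l:np.array(l)/[2.4,6]+[180,140]-[0.3,0.42]
L=f([[36,178],[270,185],[510,192],[535,243],[740,251]])
print(onz("",L[3:],75,p))
for th in(-0.18,-0.19,-0.2):
  M=np.array([[np.cos(th),-np.sin(th)],[np.sin(th),np.cos(th)]])
  # fix origin: shelf corner (-95,84) 
  c=onz("",L[3:4],75,p)[0,:2]; t=c-M@[-95,84]
  o,d=ray("",L,p); os=(o[:2]-t)@M; ds=d[:,:2]@M
  k=(-95-os[0])/ds[:,0]; print(th,t.round(1)); print(np.c_[os[1]+k*ds[:,1],o[2]+k*d[:,2]].round(2).tolist())
E
```

```text
[[536.53052864  81.04341661  75.        ]
 [549.84608247 146.30580279  75.        ]]
-0.18 [615.  -18.6]
[[-78.67, 64.95], [-0.85, 65.86], [78.11, 66.74], [84.0, 75.0], [149.22, 76.01]]
-0.19 [614.  -19.4]
[[-78.22, 66.21], [-0.98, 66.51], [78.07, 66.79], [84.0, 75.0], [149.86, 75.54]]
-0.2 [612.9 -20.2]
[[-77.8, 67.47], [-1.12, 67.17], [78.04, 66.83], [84.0, 75.0], [150.52, 75.06]]
```

```bash
python3 - <<'E'
from h import *
rows([457.5,-9,290],down(np.radians(147.7)),10)
E
```

```text
[0.011,0.09,0.052,0.038,0.026,-0.073],
[-0.002,0.093,0.047,0.038,0.026,-0.073],
[-0.014,0.095,0.041,0.038,0.026,-0.073],
[-0.027,0.095,0.035,0.038,0.026,-0.073],
[-0.039,0.093,0.028,0.038,0.026,-0.073],
[-0.05,0.089,0.02,0.038,0.026,-0.073],
[-0.061,0.084,0.013,0.038,0.026,-0.073],
[-0.07,0.077,0.006,0.038,0.026,-0.073],
[-0.079,0.069,-0.002,0.038,0.026,-0.073],
[-0.086,0.059,-0.009,0.038,0.026,-0.073],
per row mm 8.37237754447503 deg 7.738989761324115
```

Call:
apply_moves:
  increments:
    - [0.011,0.09,0.052,0.038,0.026,-0.073]
    - [-0.002,0.093,0.047,0.038,0.026,-0.073]
    - [-0.014,0.095,0.041,0.038,0.026,-0.073]
    - [-0.027,0.095,0.035,0.038,0.026,-0.073]
    - [-0.039,0.093,0.028,0.038,0.026,-0.073]
    - [-0.05,0.089,0.02,0.038,0.026,-0.073]
    - [-0.061,0.084,0.013,0.038,0.026,-0.073]
    - [-0.07,0.077,0.006,0.038,0.026,-0.073]
    - [-0.079,0.069,-0.002,0.038,0.026,-0.073]
    - [-0.086,0.059,-0.009,0.038,0.026,-0.073]

```text
time_s: 3.95
eef_pos: [471.5, -9.5, 300.0]
tool_rot: [0.262, 0.965, -0.006, -0.013]
contact_force: [0.5, 0.3, 0.1]
width: 42.9
```

```bash
python3 - <<'E'
from h import *
s=read_state(); print(s["eef_pos"],np.degrees(yaw(s)),s["joints"].round(2))
snap("w3")
rows([457.5,-9,234],down(np.radians(147.7)),4)
E
```

```text
[471.50809189  -9.49219502 299.99101211] 149.65622402773676 [-0.02  0.22 -0.3   1.08 -0.01 -1.06]
[433.8 -72.7 270.6]
[0.037,-0.018,0.207,-0.004,-0.004,0.006],
[0.038,-0.019,0.207,-0.004,-0.004,0.006],
[0.038,-0.021,0.207,-0.004,-0.004,0.006],
[0.039,-0.022,0.206,-0.004,-0.004,0.006],
per row mm 16.89299525306635 deg 0.7364631315241983
```

View pics/w3.png

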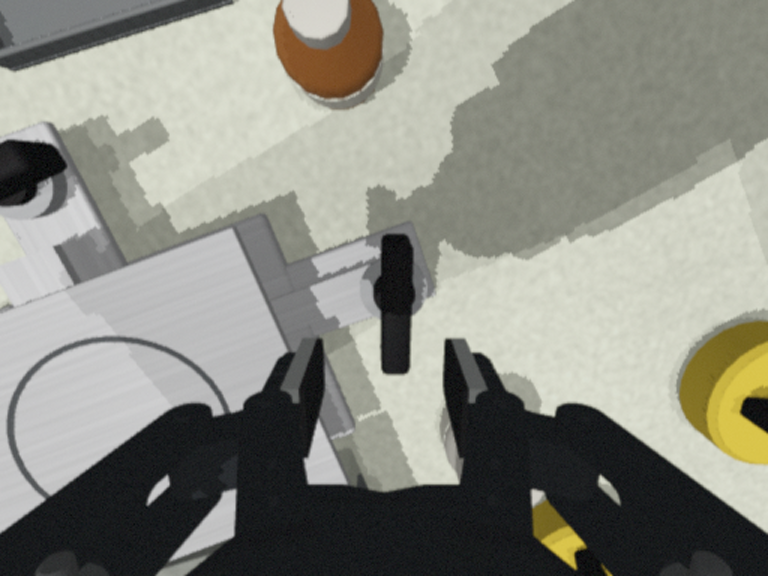

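```bash
python3 - <<'E'
from h import *
import pickle
p,im=pickle.load(open("w3.pkl","rb"))
w=onz("",np.array([[396,238],[396,370]])/1.5-.17,86,p); print(w.mean(0), np.degrees(np.arctan2(*(w[1]-w[0])[[1,0]])))
E
```

```text
[457.80407523 -12.90000745  86.        ] 60.117049198501505
```

Call:
apply_moves:
  increments:
    - [0.037,-0.012,0.207,-0.004,-0.004,0]
    - [0.037,-0.012,0.207,-0.004,-0.004,0]
    - [0.038,-0.013,0.207,-0.004,-0.004,0]
    - [0.038,-0.013,0.207,-0.004,-0.004,0]
    - [0,0,0,0,0,0]
    - [0,0,0,0,0,0]
    - [0,0,0,0,0,0]
    - [0,0,0,0,0,0]
    - [0,0,0,0,0,0]
    - [0,0,0,0,0,0]

```text
time_s: 5.25
eef_pos: [465.4, -7.6, 237.3]
tool_rot: [0.265, 0.964, 0.004, 0.004]
contact_force: [-0.2, -0.5, 0.2]
width: 43.0
```

Call:
apply_moves:
  increments:
    - [0,0,0,0,0,0]
    - [0,0,0,0,0,0]
    - [0,0,0,0,0,0]
    - [0,0,0,0,0,0]
    - [0,0,0,0,0,0]
    - [0,0,0,0,0,0]
    - [0,0,0,0,0,0]
    - [0,0,0,0,0,0]
    - [0,0,0,0,0,0]
    - [0,0,0,0,0,0]
  fingers: -1

```text
time_s: 6.5
eef_pos: [462.4, -6.1, 237.2]
tool_rot: [0.265, 0.964, 0.006, -0.0]
contact_force: [-1.3, 0.5, 0.0]
width: 12.9
```

```bash
python3 - <<'E'
from h import *
s=read_state(); print(s["eef_pos"],np.degrees(yaw(s)),s["contact_force"],s["torque"],s["width"]); print(R.from_quat(s["tool_rot"]).as_matrix()[:,2])
snap("w4")
E
```

```text
[462.38413934  -6.0668935  237.19085425] 149.28537119719076 [-1.30557586  0.50131793  0.03463626] [-0.06306363 -0.07445247 -0.04956657] 12.92723141331076
[ 0.0032463   0.01187622 -0.99992421]
[425.2 -68.5 205.6]
```

View pics/w4.png

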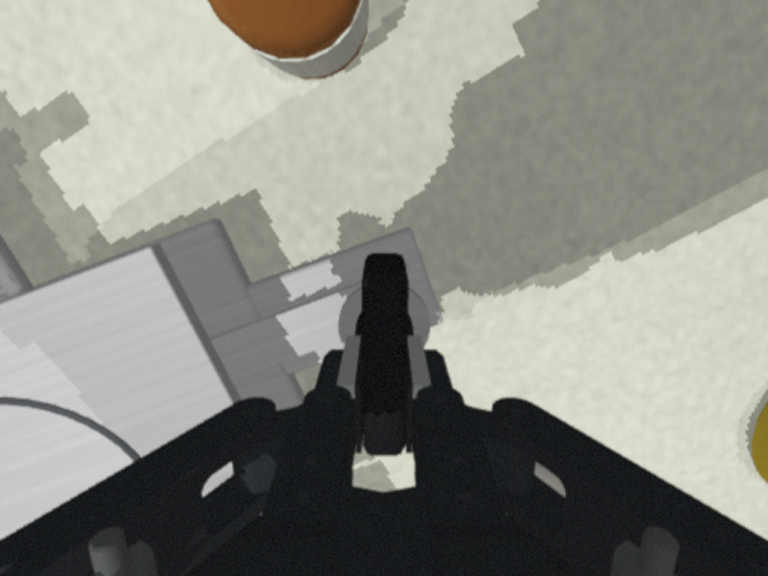

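Call:
apply_moves:
  increments:
    - [-0.01,0,0,0,0,0.08]
    - [-0.01,0,0,0,0,0.08]
    - [-0.01,0,0,0,0,0.08]
    - [-0.01,0,0,0,0,0.08]
    - [-0.01,0,0,0,0,0.08]
    - [-0.01,0,0,0,0,0.08]
    - [-0.01,0,0,0,0,0.08]
    - [-0.01,0,0,0,0,0.08]
    - [-0.01,0,0,0,0,0.08]
    - [0,0,0,0,0,0]

```text
time_s: 7.8
eef_pos: [465.5, -12.3, 237.2]
tool_rot: [0.752, 0.66, 0.004, -0.003]
contact_force: [0.1, 0.6, 2.2]
width: 12.8
```

```bash
python3 - <<'E'
from h import *
s=read_state(); print(s["eef_pos"],np.degrees(yaw(s)),s["contact_force"],s["torque"],s["width"]); print(R.from_quat(s["tool_rot"]).as_matrix()[:,2])
snap("w5")
E
```

```text
[465.48305747 -12.28302718 237.15036084] 82.5507084931031 [0.13753793 0.59944408 2.20858095] [-0.33757873 -0.02730635 -0.15199565] 12.819460514449728
[ 0.0023835  0.0098139 -0.999949 ]
[393.4  -3.  206.3]
```

View pics/w5.png

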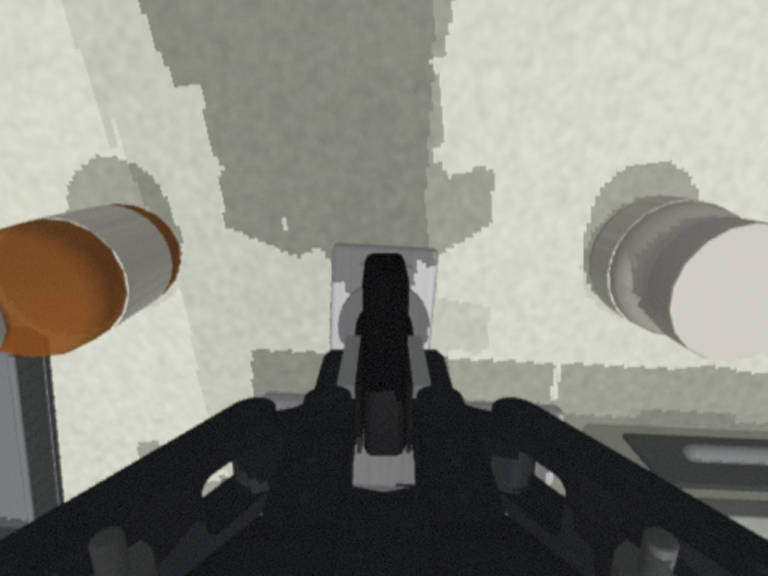

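Call:
apply_moves:
  increments:
    - [0,0,0,0,0,0]
    - [0,0,0,0,0,0]
    - [0,0,0,0,0,0]
    - [0,0,-0.2,0,0,0]
    - [0,0,-0.3,0,0,0]
    - [0,-0.2,-0.3,0,0,-0.01]
    - [0,-0.3,0,0,0,-0.01]
    - [0,-0.3,0,0,0,0]
    - [0,-0.3,0,0,0,0]
    - [0,0,0,0,0,0]
  fingers: 0

```text
time_s: 9.1
eef_pos: [375.5, -4.0, 302.9]
tool_rot: [0.737, 0.676, 0.004, -0.003]
contact_force: [0.6, -0.4, 0.3]
width: 42.6
```

```bash
python3 - <<'E'
from h import *
rows([377,0,268],down(1.39)*R.from_rotvec([-0.72,0,0]),8)
E
```

```text
[0.006,0.002,0.055,-0.057,-0.003,0.007],
[0.006,-0.003,0.054,-0.057,-0.003,0.007],
[0.006,-0.008,0.054,-0.057,-0.003,0.007],
[0.007,-0.013,0.053,-0.057,-0.003,0.007],
[0.007,-0.018,0.052,-0.057,-0.003,0.007],
[0.007,-0.022,0.05,-0.057,-0.003,0.007],
[0.007,-0.027,0.047,-0.057,-0.003,0.007],
[0.007,-0.031,0.045,-0.057,-0.003,0.007],
per row mm 4.394938443089687 deg 5.188681745339742
```

Call:
apply_moves:
  increments:
    - [0.006,0.002,0.055,-0.057,-0.003,0.007]
    - [0.006,-0.003,0.054,-0.057,-0.003,0.007]
    - [0.006,-0.008,0.054,-0.057,-0.003,0.007]
    - [0.007,-0.013,0.053,-0.057,-0.003,0.007]
    - [0.007,-0.018,0.052,-0.057,-0.003,0.007]
    - [0.007,-0.022,0.05,-0.057,-0.003,0.007]
    - [0.007,-0.027,0.047,-0.057,-0.003,0.007]
    - [0.007,-0.031,0.045,-0.057,-0.003,0.007]
    - [0,0,0,0,0,0]
    - [0,0,0,0,0,0]

```text
time_s: 10.35
eef_pos: [383.4, 0.0, 269.7]
tool_rot: [0.717, 0.596, 0.235, 0.277]
contact_force: [-0.4, 0.5, 0.5]
width: 42.6
```

```bash
python3 - <<'E'
from h import *
p,im=snap("w6"); print(read_state()["time_s"])
c=cv2.resize(im[140:240,180:512],None,fx=2.4,fy=6,interpolation=cv2.INTER_CUBIC); cv2.imwrite("pics/w6c.png",c)
E
```

```text
[351.2   5.9 198. ]
10.4
```

View pics/w6.png

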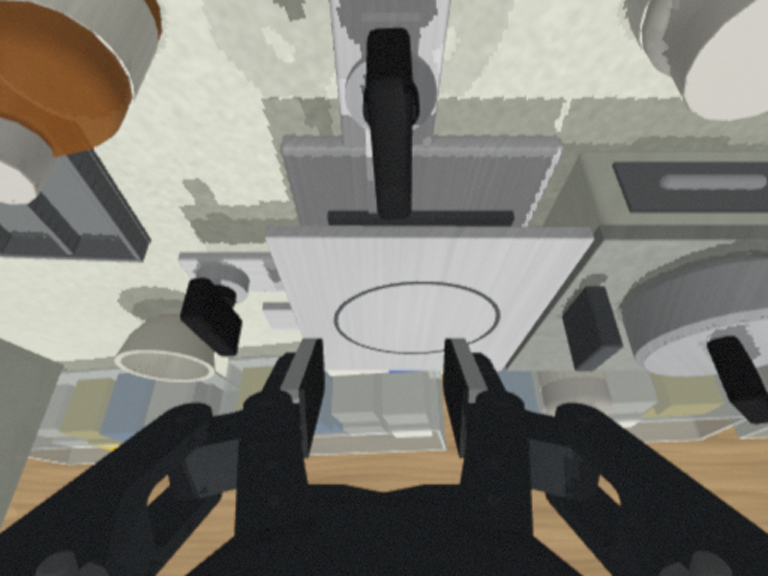

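View pics/w6c.png

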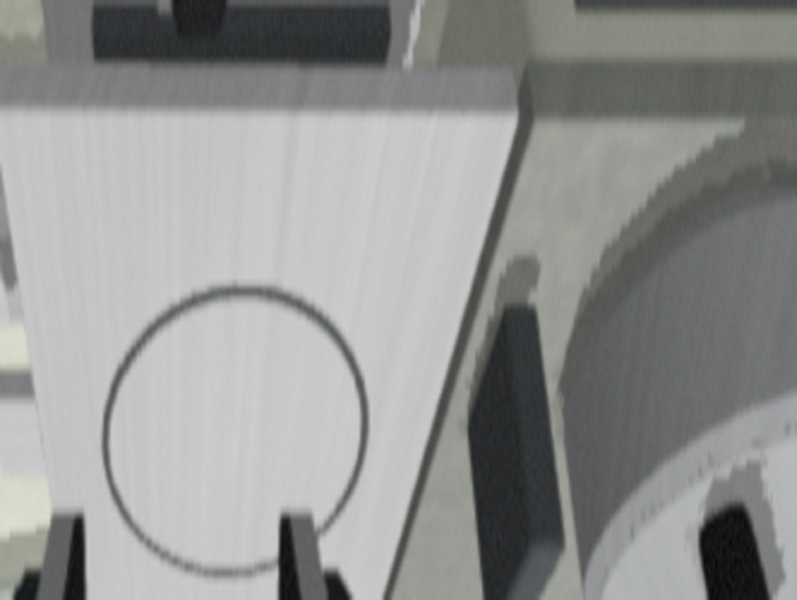

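```bash
python3 - <<'E'
from h import *
import pickle
p,im=pickle.load(open("w6.pkl","rb"))
f=lambda l:np.array(l)/[2.4,6]+[180,140]-[0.3,0.42]
# refine edges: print vertical gradient peaks for columns
g=cv2.cvtColor(im,cv2.COLOR_BGR2GRAY).astype(float)
def edge(c,r0,r1):
    col=g[r0:r1,c-2:c+3].mean(1); d=np.abs(np.diff(col)); i=d.argmax(); 
    j=slice(max(i-1,0),i+2); return r0+0.5+(d[j]*np.arange(len(d))[j]).sum()/d[j].sum()
L=np.array([[c,edge(c,155,164)] for c in list(range(195,390,16))+[405,420,435,450,465]]); print(L.round(2).tolist())
for th in(-0.19,-0.2,-.21):
  M=np.array([[np.cos(th),-np.sin(th)],[np.sin(th),np.cos(th)]])
  c=onz("",f([[530,119]]),75,p)[0,:2]; t=c-M@[-95,84]
  o,d=ray("",L,p); os=(o[:2]-t)@M; ds=d[:,:2]@M
  k=(-95-os[0])/ds[:,0]; Y=os[1]+k*ds[:,1];Z=o[2]+k*d[:,2]
  a=Y<82; print(th,t.round(1),"pan",np.polyfit(Y[a],Z[a],1),"shelf",np.polyfit(Y[~a],Z[~a],1)); print(Z.round(1))
E
```

```text
[[195.0, 157.56], [211.0, 157.57], [227.0, 157.72], [243.0, 157.76], [259.0, 157.8], [275.0, 157.79], [291.0, 158.23], [307.0, 158.22], [323.0, 158.26], [339.0, 158.27], [355.0, 158.36], [371.0, 158.42], [387.0, 158.45], [405.0, 159.5], [420.0, 159.48], [435.0, 159.49], [450.0, 159.48], [465.0, 159.45]]
-0.19 [613.9 -21.2] pan [5.11084853e-03 7.38403384e+01] shelf [-1.84056683e-03  7.52293598e+01]
[73.5 73.5 73.6 73.7 73.7 73.7 74.  74.  74.  74.  74.1 74.1 74.2 75.1
 75.  75.  75.  75. ]
-0.2 [612.9 -21.9] pan [-2.28634383e-03  7.44615347e+01] shelf [-9.14346608e-03  7.58428118e+01]
[74.6 74.5 74.6 74.5 74.4 74.3 74.6 74.5 74.5 74.4 74.3 74.3 74.2 75.
 74.9 74.9 74.8 74.6]
-0.21 [611.9 -22.7] pan [-9.68333020e-03  7.50827116e+01] shelf [-1.64454522e-02  7.64561873e+01]
[75.7 75.5 75.5 75.3 75.2 75.  75.2 75.  74.9 74.7 74.6 74.5 74.3 75.
 74.8 74.7 74.5 74.3]
```

```bash
python3 - <<'E'
from h import *
import pickle
p,im=pickle.load(open("w2.pkl","rb"))
g=cv2.cvtColor(im,cv2.COLOR_BGR2GRAY).astype(float)
def edge(c,r0,r1):
    col=g[r0:r1,c-2:c+3].mean(1); d=np.abs(np.diff(col)); i=d.argmax(); 
    j=slice(max(i-1,0),i+2); return r0+0.5+(d[j]*np.arange(len(d))[j]).sum()/d[j].sum()
L=np.array([[c,edge(c,167,175)] for c in list(range(200,385,12))]+[[c,edge(c,177,185)] for c in [410,420,430,440,450,460,470]]); print(L.round(2).tolist())
for th in(-0.18,-0.19,-.2):
  M=np.array([[np.cos(th),-np.sin(th)],[np.sin(th),np.cos(th)]])
  c=onz("",[[402.5,180]],75,p)[0,:2]; t=c-M@[-95,84]
  o,d=ray("",L,p); os=(o[:2]-t)@M; ds=d[:,:2]@M
  k=(-95-os[0])/ds[:,0]; Y=os[1]+k*ds[:,1];Z=o[2]+k*d[:,2]
  a=Y<82; print(th,t.round(1),"pan",np.polyfit(Y[a],Z[a],1),"shelf",np.polyfit(Y[~a],Z[~a],1)); print(Z.round(1))
E
```

```text
[[200.0, 169.48], [212.0, 169.6], [224.0, 169.72], [236.0, 170.23], [248.0, 170.29], [260.0, 170.35], [272.0, 170.4], [284.0, 170.5], [296.0, 170.59], [308.0, 170.75], [320.0, 170.83], [332.0, 171.25], [344.0, 171.3], [356.0, 171.38], [368.0, 171.48], [380.0, 171.56], [410.0, 180.39], [420.0, 180.44], [430.0, 180.48], [440.0, 180.58], [450.0, 180.68], [460.0, 180.71], [470.0, 180.81]]
-0.18 [614.8 -18.7] pan [1.09719267e-02 6.61639419e+01] shelf [4.95672874e-03 7.48874626e+01]
[65.3 65.3 65.4 65.9 65.9 66.  66.  66.1 66.1 66.2 66.3 66.7 66.7 66.7
 66.8 66.8 75.3 75.4 75.4 75.4 75.5 75.5 75.6]
-0.19 [613.8 -19.5] pan [3.24369098e-03 6.68128720e+01] shelf [-2.28013556e-03  7.54953391e+01]
[66.5 66.5 66.5 66.9 66.9 66.8 66.8 66.8 66.7 66.8 66.8 67.1 67.  67.
 67.  67.  75.3 75.3 75.2 75.2 75.2 75.2 75.2]
-0.2 [612.8 -20.3] pan [-4.48485233e-03  6.74618290e+01] shelf [-9.51677328e-03  7.61031962e+01]
[67.7 67.6 67.6 67.9 67.8 67.7 67.5 67.5 67.4 67.3 67.2 67.5 67.4 67.3
 67.2 67.1 75.3 75.2 75.1 75.  75.  74.9 74.8]
```

```bash
python3 - <<'E'
from h import *
rows([590,140,360],down(np.radians(125)),10)
E
```

```text
[0.219,0.239,0.068,0.045,0.018,-0.048],
[0.199,0.259,0.057,0.045,0.018,-0.048],
[0.177,0.277,0.043,0.045,0.018,-0.048],
[0.154,0.292,0.028,0.045,0.018,-0.048],
[0.131,0.304,0.011,0.045,0.018,-0.048],
[0.108,0.314,-0.007,0.045,0.018,-0.048],
[0.084,0.32,-0.027,0.045,0.018,-0.048],
[0.061,0.323,-0.048,0.045,0.018,-0.048],
[0.038,0.322,-0.069,0.045,0.018,-0.048],
[0.016,0.319,-0.091,0.045,0.018,-0.048],
per row mm 26.533300540036237 deg 6.153563903091875
```

Call:
apply_moves:
  increments:
    - [0.219,0.239,0.068,0.045,0.018,-0.048]
    - [0.199,0.259,0.057,0.045,0.018,-0.048]
    - [0.177,0.277,0.043,0.045,0.018,-0.048]
    - [0.154,0.292,0.028,0.045,0.018,-0.048]
    - [0.131,0.304,0.011,0.045,0.018,-0.048]
    - [0.108,0.314,-0.007,0.045,0.018,-0.048]
    - [0.084,0.32,-0.027,0.045,0.018,-0.048]
    - [0.061,0.323,-0.048,0.045,0.018,-0.048]
    - [0.038,0.322,-0.069,0.045,0.018,-0.048]
    - [0.016,0.319,-0.091,0.045,0.018,-0.048]
  fingers: 0

```text
time_s: 11.65
eef_pos: [598.0, 144.8, 362.7]
tool_rot: [0.454, 0.891, -0.01, -0.013]
contact_force: [0.6, -0.2, -0.1]
width: 42.5
```

```bash
python3 - <<'E'
from h import *
s=read_state(); print(s["eef_pos"],np.degrees(yaw(s)),s["time_s"]); print(R.from_quat(s["tool_rot"]).as_matrix()[:,2])
snap("w7")
E
```

```text
[597.96512937 144.84723321 362.69638848] 126.02051479908403 11.65
[-0.03352019 -0.00639391 -0.99941759]
[538.1 101.6 334.2]
```

View pics/w7.png

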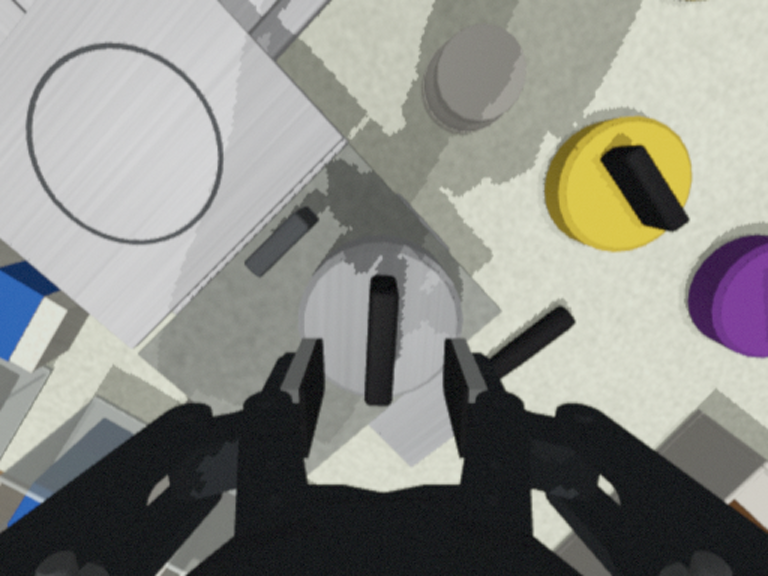

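```bash
python3 - <<'E'
from h import *
import pickle
p,im=pickle.load(open("w7.pkl","rb"))
f=lambda l:np.array(l)/1.5-.17
w=onz("",f([[383,291],[379,405]]),145,p); print("handle",w,w.mean(0),np.degrees(np.arctan2(*(w[1]-w[0])[[1,0]])),np.linalg.norm(w[1]-w[0]))
# circle: click 8 points
C=onz("",f([[118,44],[222,150],[143,242],[29,118],[45,70],[185,75],[205,212],[60,203]]),74,p)[:,:2]
A=np.c_[2*C,np.ones(len(C))]; q=np.linalg.lstsq(A,(C**2).sum(1),rcond=None)[0]; print("circle",q[:2],np.sqrt(q[2]+q[:2]@q[:2]))
w=onz("",f([[344,138],[138,348]]),75,p)[:,:2]; print("shelf corners",w,np.arctan2(*(w[1]-w[0])[[1,0]]))
t=np.array([613.5,-21]);th=-.19;M=np.array([[np.cos(th),-np.sin(th)],[np.sin(th),np.cos(th)]])
print("lid",[( (onz("",f([[382,320]]),111,p)[0,:2]-t)@M)]) 
print("guard",(onz("",f([[306,207],[316,219],[246,265],[261,277]]),113,p)[:,:2]-t)@M)
print((w-t)@M, (q[:2]-t)@M)
E
```

```text
handle [[581.3076231  136.04433127 145.        ]
 [629.34132476 168.55792648 145.        ]] [605.32447393 152.30112887 145.        ] 34.093729739430394 58.003192744622844
circle [614.35494013 -19.76979331] 54.19398414242772
shelf corners [[536.99365403  77.52775856]
 [719.69454906  44.02949254]] -0.181336200425577
lid [array([-43.15789039, 167.3554702 ])]
guard [[-57.07203242  96.41321376]
 [-56.44601623 104.10062166]
 [-12.91671791  96.02093166]
 [-13.83797697 105.75037338]]
[[-93.73739936  82.30577222]
 [ 92.00209882  83.91502227]] [0.60721936 1.36953123]
```

```bash
python3 - <<'E'
from h import *
rows([605.3,152.3,300],down(np.radians(124.1)),6)
E
```

```text
[0.001,0.021,0.129,-0.004,-0.002,0.004],
[0.002,0.02,0.129,-0.004,-0.002,0.004],
[0.002,0.019,0.13,-0.004,-0.002,0.004],
[0.003,0.018,0.13,-0.004,-0.002,0.004],
[0.003,0.018,0.13,-0.004,-0.002,0.004],
[0.004,0.017,0.13,-0.004,-0.002,0.004],
per row mm 10.479507819902313 deg 0.5178676064122582
```

Call:
apply_moves:
  increments:
    - [0.001,0.021,0.129,-0.004,-0.002,0.004]
    - [0.002,0.02,0.129,-0.004,-0.002,0.004]
    - [0.002,0.019,0.13,-0.004,-0.002,0.004]
    - [0.003,0.018,0.13,-0.004,-0.002,0.004]
    - [0.003,0.018,0.13,-0.004,-0.002,0.004]
    - [0.004,0.017,0.13,-0.004,-0.002,0.004]
    - [0,0,0,0,0,0]
    - [0,0,0,0,0,0]
    - [0,0,0,0,0,0]
    - [0,0,0,0,0,0]

```text
time_s: 12.95
eef_pos: [604.6, 151.6, 295.7]
tool_rot: [0.471, 0.882, 0.002, 0.003]
contact_force: [0.9, -0.5, -0.6]
width: 42.7
```

```bash
python3 - <<'E'
from h import *
s=read_state(); print(s["eef_pos"],np.degrees(yaw(s)),R.from_quat(s["tool_rot"]).as_matrix()[:,2])
rows([605.3,152.3,290],down(np.radians(124.1)),2)
snap("w8")
E
```

```text
[604.61787892 151.55205368 295.70710795] 123.80725956193074 [ 7.25683726e-03  1.76202245e-04 -9.99973653e-01]
[0.002,0.006,0.036,0.002,0.001,-0.002],
[0.002,0.006,0.036,0.002,0.001,-0.002],
per row mm 2.898093941025891 deg 0.25410636169061807
[544.4 110.8 264.5]
```

View pics/w8.png

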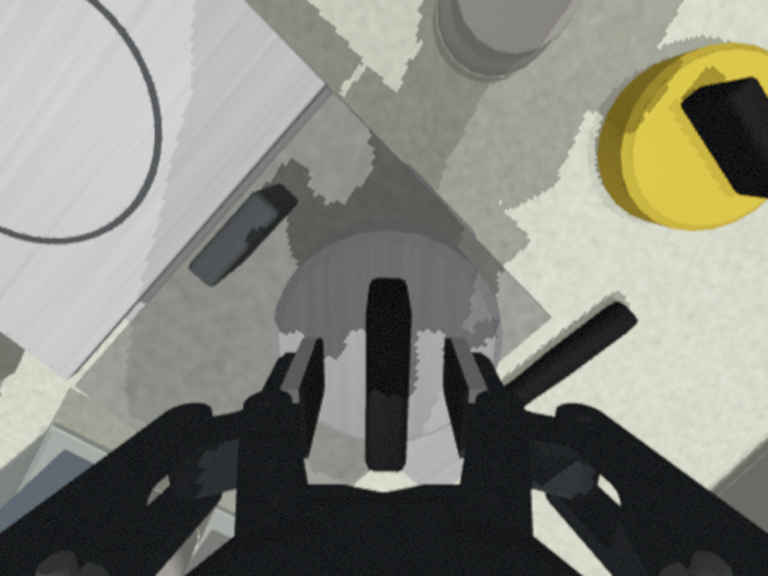

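Call:
apply_moves:
  increments:
    - [0.002,0.006,0.036,0.002,0.001,-0.002]
    - [0.002,0.006,0.036,0.002,0.001,-0.002]
    - [0,0,0,0,0,0]
    - [0,0,0,0,0,0]
    - [0,0,0,0,0,0]
    - [0,0,0,0,0,0]
    - [0,0,0,0,0,0]
    - [0,0,0,0,0,0]
    - [0,0,0,0,0,0]
    - [0,0,0,0,0,0]
  fingers: -1

```text
time_s: 14.25
eef_pos: [605.7, 152.4, 291.1]
tool_rot: [0.468, 0.884, 0.0, 0.001]
contact_force: [-0.2, -0.9, 3.5]
width: 13.0
```

```bash
python3 - <<'E'
from h import *
s=read_state(); print(s["eef_pos"],np.degrees(yaw(s)),s["contact_force"],s["torque"],s["width"],R.from_quat(s["tool_rot"]).as_matrix()[:,2])
th=-.187;M=np.array([[np.cos(th),-np.sin(th)],[np.sin(th),np.cos(th)]])
z=s["eef_pos"][2]
# leg 1: stand x +84
p=s["eef_pos"][:2]
A=p+M@[84,0]; 
rows([*A,z],R.from_quat(s["tool_rot"]),10)
E
```

```text
[605.73495273 152.43742783 291.1380281 ] 124.19634495031829 [-0.19734944 -0.94630151  3.47247552] [-0.0125922   0.16069245 -0.00018548] 12.970060547577864 [ 2.12154734e-03 -3.14198742e-04 -9.99997700e-01]
[-0.074,0.074,0,0,0,0],
[-0.074,0.074,0,0,0,0],
[-0.074,0.074,0,0,0,0],
[-0.074,0.074,0,0,0,0],
[-0.074,0.074,0,0,0,0],
[-0.074,0.074,0,0,0,0],
[-0.074,0.074,0,0,0,0],
[-0.074,0.074,0,0,0,0],
[-0.074,0.074,0,0,0,0],
[-0.074,0.074,0,0,0,0],
per row mm 8.400000000000006 deg 0.0
```

Call:
apply_moves:
  increments:
    - [-0.05,0.05,0,0,0,0]
    - [-0.074,0.074,0,0,0,0]
    - [-0.074,0.074,0,0,0,0]
    - [-0.074,0.074,0,0,0,0]
    - [-0.074,0.074,0,0,0,0]
    - [0,0,0,0,0,0]
    - [0,0,0,0,0,0]
    - [0,0,0,0,0,0]
    - [0,0,0,0,0,0]
    - [0,0,0,0,0,0]

```text
time_s: 15.5
eef_pos: [647.9, 144.4, 291.1]
tool_rot: [0.468, 0.884, 0.001, 0.001]
contact_force: [-1.1, -0.3, 3.9]
width: 13.2
```

```bash
cat >> h.py <<'E'
th=-.187;M=np.array([[np.cos(th),-np.sin(th)],[np.sin(th),np.cos(th)]]);T0=np.array([613.9,-20.2])
def go(xy,z,n,psi):
    s=read_state(); print(s["eef_pos"].round(1),"stand",((s["eef_pos"][:2]-T0)@M).round(1),np.degrees(yaw(s)).round(1),s["contact_force"].round(1),s["torque"].round(2),s["width"].round(1),R.from_quat(s["tool_rot"]).as_matrix()[:,2].round(3),s["time_s"])
    if xy is not None: rows([*(T0+M@xy),z],down(np.radians(psi)),n)
E
python3 - <<'E'
from h import *
go([44,168],290.8,5,124.2)
E
```

```text
Traceback (most recent call last):
  File "h.py", line 42, in go
    s=read_state(); print(s["eef_pos"].round(1),"stand",((s["eef_pos"][:2]-T0)@M).round(1),np.degrees(yaw(s)).round(1),s["contact_force"].round(1),s["torque"].round(2),s["width"].round(1),R.from_quat(s["tool_rot"]).as_matrix()[:,2].round(3),s["time_s"])
                                                                                                                                                                        ^^^^^^^^^^^^^^^^
AttributeError: 'float' object has no attribute 'round'
```

```bash
sed -i 's/s\["width"\].round(1)/round(s["width"],1)/' h.py
python3 - <<'E'
from h import *
go([44,168],291,5,124.2)
snap("w9")
E
```

```text
[647.9 144.4 291.1] stand [  2.8 168.1] 124.2 [-1.1 -0.3  3.9] [ 0.11  0.23 -0.  ] 13.2 [ 0.002  0.    -1.   ] 15.5
[-0.073,0.073,0.001,0,0,-0],
[-0.073,0.073,0.001,0,0,-0],
[-0.073,0.073,0.001,0,0,-0],
[-0.073,0.073,0,0,0,-0],
[-0.073,0.073,0,0,0,-0],
per row mm 8.245110572130596 deg 0.027661206878158522
[587.7 103.3 260.2]
```

View pics/w9.png

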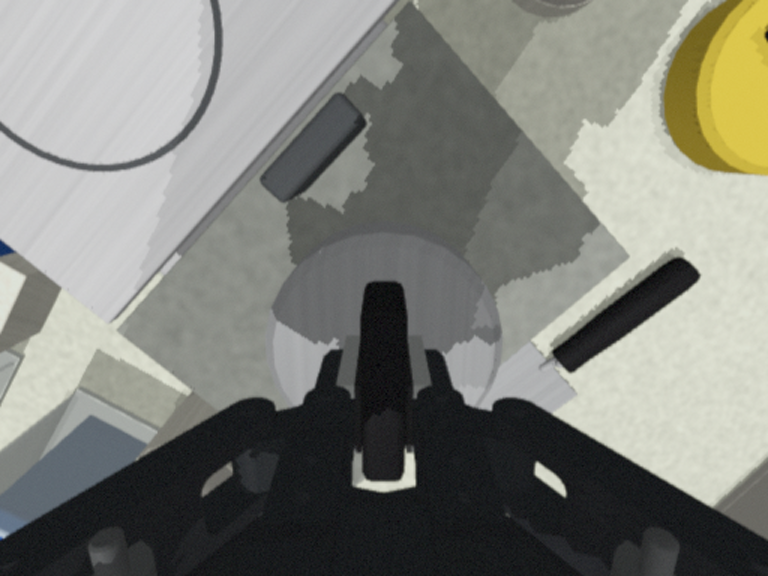

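Call:
apply_moves:
  increments:
    - [-0.073,0.073,0,0,0,0]
    - [-0.073,0.073,0,0,0,0]
    - [-0.073,0.073,0,0,0,0]
    - [-0.073,0.073,0,0,0,0]
    - [-0.073,0.073,0,0,0,0]
    - [0,0,0,0,0,0]
    - [0,0,0,0,0,0]
    - [0,0,0,0,0,0]
    - [0,0,0,0,0,0]
    - [0,0,0,0,0,0]

```text
time_s: 16.8
eef_pos: [692.5, 135.8, 291.2]
tool_rot: [0.468, 0.884, 0.001, 0.001]
contact_force: [-1.7, -0.3, 4.1]
width: 13.1
```

```bash

python3 - <<'E'
from h import *
go([43,95],291,9,124.2)
p,im=snap("w10")
L=proj("",[[*(T0+M@[-13,y]),113] for y in(95,107)],p)*1.5; print(L)
E
```

```text
[692.5 135.8 291.2] stand [ 48.2 167.9] 124.2 [-1.7 -0.3  4.1] [0.21 0.37 0.01] 13.1 [ 0.003  0.    -1.   ] 16.8
[-0.067,-0.077,0,0,0,-0],
[-0.067,-0.077,0,0,0,-0],
[-0.067,-0.077,0,0,0,-0],
[-0.067,-0.077,0,0,0,-0],
[-0.067,-0.077,0,0,0,-0],
[-0.067,-0.077,0,0,0,-0],
[-0.067,-0.077,0,0,0,-0],
[-0.067,-0.077,0,0,0,-0],
[-0.067,-0.077,0,0,0,-0],
per row mm 8.119877293155515 deg 0.01770359673150299
[632.3  94.6 260.2]
[[357.84101381  75.87285628]
 [385.14059826 105.1050135 ]]
```

View pics/w10.png

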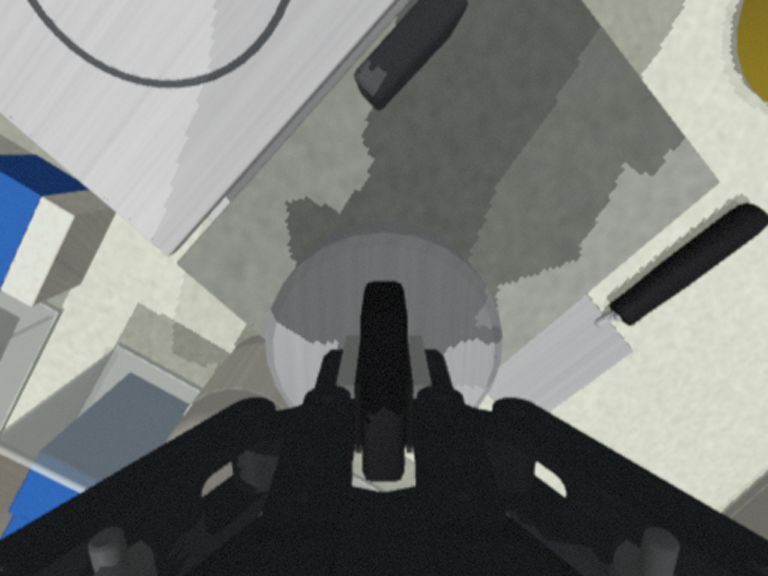

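Call:
apply_moves:
  increments:
    - [-0.067,-0.077,0,0,0,0]
    - [-0.067,-0.077,0,0,0,0]
    - [-0.067,-0.077,0,0,0,0]
    - [-0.067,-0.077,0,0,0,0]
    - [-0.067,-0.077,0,0,0,0]
    - [-0.067,-0.077,0,0,0,0]
    - [-0.067,-0.077,0,0,0,0]
    - [-0.067,-0.077,0,0,0,0]
    - [0,0,0,0,0,0]
    - [0,0,0,0,0,0]

```text
time_s: 18.1
eef_pos: [674.7, 67.4, 291.2]
tool_rot: [0.469, 0.883, 0.001, 0.002]
contact_force: [0.3, 1.6, 2.6]
width: 13.2
```

```bash

python3 - <<'E'
from h import *
go([42,32],290.5,7,124.2)
p,im=snap("w11")
E
```

```text
[674.7  67.4 291.2] stand [43.4 97.4] 124.1 [0.3 1.6 2.6] [ 0.37  0.1  -0.06] 13.2 [ 0.003 -0.    -1.   ] 18.1
[-0.081,-0.084,0.001,0,0,-0],
[-0.081,-0.084,0.001,0,0,-0],
[-0.081,-0.084,0.001,0,0,-0],
[-0.081,-0.084,0.001,0,0,-0],
[-0.081,-0.084,0.001,0,0,-0],
[-0.081,-0.084,0.001,0,0,-0],
[-0.081,-0.084,0.001,0,0,-0],
per row mm 9.344536528266373 deg 0.030065501179235603
[614.5  26.3 260.2]
```

View pics/w11.png

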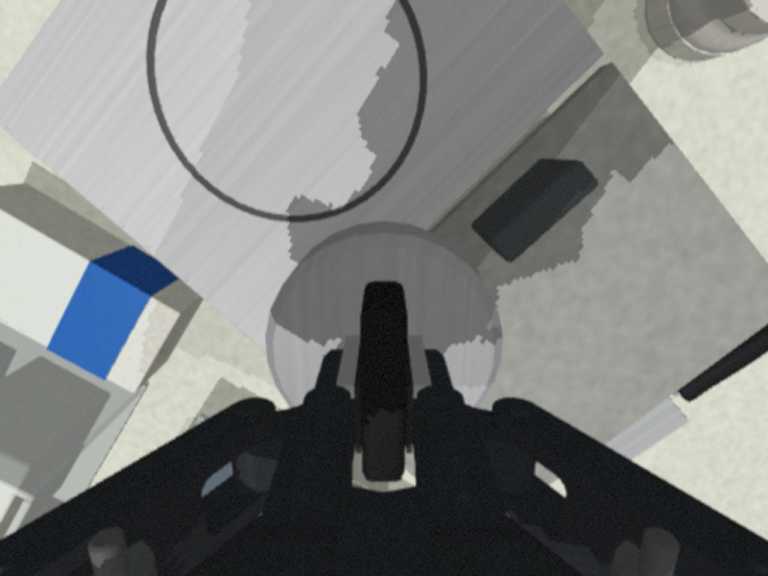

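Call:
apply_moves:
  increments:
    - [-0.081,-0.084,0,0,0,0]
    - [-0.081,-0.084,0,0,0,0]
    - [-0.081,-0.084,0.002,0,0,0]
    - [-0.081,-0.084,0.002,0,0,0]
    - [-0.081,-0.084,0.003,0,0,0]
    - [-0.081,-0.084,0.003,0,0,0]
    - [-0.081,-0.084,0.003,0,0,0]
    - [0,0,0,0,0,0]
    - [0,0,0,0,0,0]
    - [0,0,0,0,0,0]

```text
time_s: 19.4
eef_pos: [660.3, -1.3, 290.3]
tool_rot: [0.468, 0.883, 0.001, 0.002]
contact_force: [-0.3, 0.1, 3.8]
width: 13.1
```

```bash

python3 - <<'E'
from h import *
go([0,0],290,7,124.2)
p,im=snap("w12")
E
```

```text
[660.3  -1.3 290.3] stand [42.1 27.2] 124.1 [-0.3  0.1  3.8] [ 0.36 -0.05 -0.01] 13.1 [ 0.004  0.    -1.   ] 19.4
[0.019,-0.088,0,0,0,-0],
[0.019,-0.088,0,0,0,-0],
[0.019,-0.088,0,0,0,-0],
[0.019,-0.088,0,0,0,-0],
[0.019,-0.088,0,0,0,-0],
[0.019,-0.088,0,0,0,-0],
[0.019,-0.088,0.001,0,0,-0],
per row mm 7.161731253279396 deg 0.03725768658824729
[600.2 -42.4 259.3]
```

View pics/w12.png

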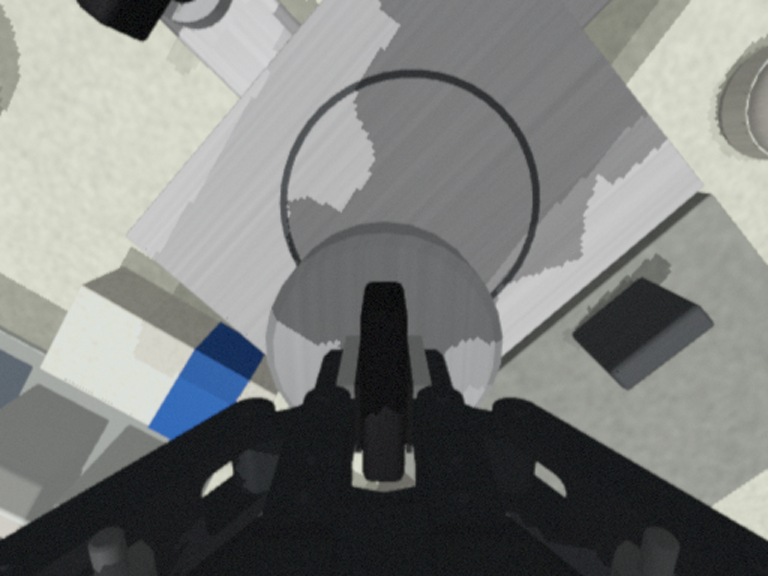

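```bash

python3 - <<'E'
from h import *
import pickle
p,im=pickle.load(open("w12.pkl","rb"))
C=onz("",np.array([[410,73],[536,200],[285,200],[321,109],[500,107],[518,262],[296,260]])/1.5-.17,74,p)[:,:2]
A=np.c_[2*C,np.ones(len(C))]; q=np.linalg.lstsq(A,(C**2).sum(1),rcond=None)[0]; print("circle",q[:2],np.sqrt(q[2]+q[:2]@q[:2]))
# lid centre: front rim point and side points at z 111
C=onz("",np.array([[384,223],[268,340],[501,340],[300,265],[470,265]])/1.5-.17,111,p)[:,:2]
A=np.c_[2*C,np.ones(len(C))]; q=np.linalg.lstsq(A,(C**2).sum(1),rcond=None)[0]; print("lid",q[:2],np.sqrt(q[2]+q[:2]@q[:2]))
E
```

```text
circle [614.80861232 -19.73469086] 53.613430315148776
lid [657.05708006  -3.80677925] 43.096584154962784
```

Call:
apply_moves:
  increments:
    - [0.018,-0.085,0,0,0,0]
    - [0.018,-0.085,0,0,0,0]
    - [0.018,-0.085,0,0,0,0]
    - [0.018,-0.085,0,0,0,0]
    - [0.018,-0.085,0,0,0,0]
    - [0.018,-0.085,0,0,0,0]
    - [0.01,-0.05,0,0,0,0]
    - [0,0,0,0,0,0]
    - [0,0,0,0,0,0]
    - [0,0,0,0,0,0]

```text
time_s: 20.7
eef_pos: [614.6, -19.6, 290.0]
tool_rot: [0.468, 0.884, 0.001, 0.002]
contact_force: [-0.4, -0.9, 4.6]
width: 13.6
```

```bash

python3 - <<'E'
from h import *
go([0.6,0.2],290,2,124.2)
p,im=snap("w13")
E
```

```text
[614.6 -19.6 290. ] stand [0.6 0.7] 124.1 [-0.4 -0.9  4.6] [0.27 0.1  0.02] 13.6 [ 0.004  0.    -1.   ] 20.7
[-0.002,-0.002,0,0.001,0.001,-0],
[-0.002,-0.002,0,0.001,0.001,-0],
per row mm 0.2563724446876507 deg 0.1177321832710394
[554.5 -60.8 259. ]
```

View pics/w13.png

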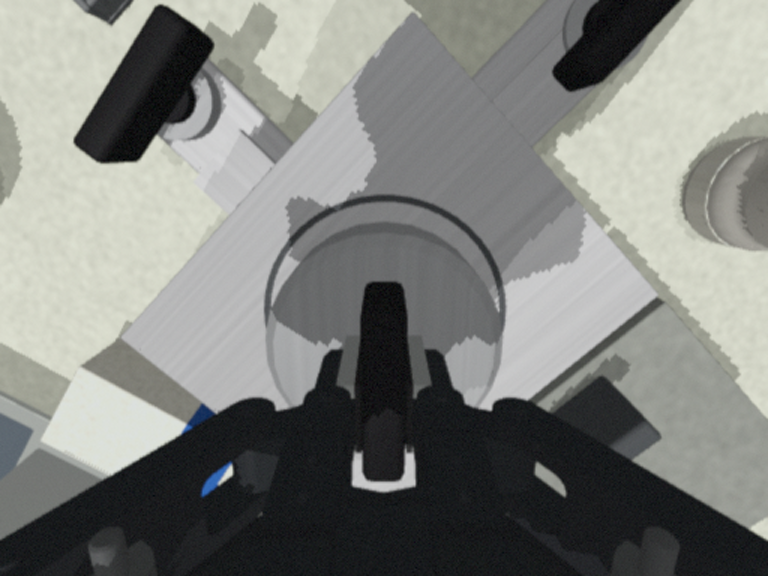

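Call:
apply_moves:
  increments:
    - [0,0,0,0,0,0]
    - [0,0,0,0,0,0]
    - [0,0,0,0,0,0]
    - [0,0,0,0,0,0]
    - [0,0,-0.1,0,0,0]
    - [0,0,-0.3,0,0,0]
    - [0,0,-0.4,0,0,0]
    - [0,0,-0.4,0,0,0]
    - [0,-0.3,-0.3,0,0,0]
    - [0,-0.2,0,0,0,0]
  fingers: 0

```text
time_s: 22.0
eef_pos: [580.6, -42.0, 415.5]
tool_rot: [0.468, 0.884, 0.001, 0.002]
contact_force: [-0.2, 0.2, -0.8]
width: 42.8
```

```bash

python3 - <<'E'
from h import *
go([-245,10],272,9,79.3)
rows([385,-2,280],down(1.384)*R.from_rotvec([-0.70,0,0]),10)
p,im=snap("w14")
E
```

```text
[580.6 -42.  415.5] stand [-28.7 -27.6] 124.2 [-0.2  0.2 -0.8] [-0.04 -0.06 -0.01] 42.8 [ 0.004 -0.    -1.   ] 22.0
[0.25,-0.176,0.198,0,0,0.055],
[0.233,-0.197,0.198,0,0,0.055],
[0.215,-0.217,0.198,0,0,0.055],
[0.196,-0.235,0.198,0,0,0.055],
[0.174,-0.251,0.199,0,0,0.055],
[0.152,-0.265,0.199,0,0,0.055],
[0.128,-0.277,0.199,0,0,0.055],
[0.104,-0.287,0.199,0,0,0.055],
[0.078,-0.295,0.199,0,0,0.055],
per row mm 29.139538761616006 deg 4.991179631908916
[0.179,-0.175,0.168,-0.042,-0.017,0.048],
[0.17,-0.198,0.151,-0.042,-0.017,0.048],
[0.158,-0.22,0.133,-0.042,-0.017,0.048],
[0.144,-0.239,0.114,-0.042,-0.017,0.048],
[0.128,-0.256,0.094,-0.042,-0.017,0.048],
[0.11,-0.271,0.073,-0.042,-0.017,0.048],
[0.091,-0.283,0.052,-0.042,-0.017,0.048],
[0.071,-0.291,0.031,-0.042,-0.017,0.048],
[0.049,-0.297,0.01,-0.042,-0.017,0.048],
[0.027,-0.3,-0.011,-0.042,-0.017,0.048],
per row mm 24.123513786472728 deg 5.938111665994866
[520.5 -83.2 384.5]
```

View pics/w14.png

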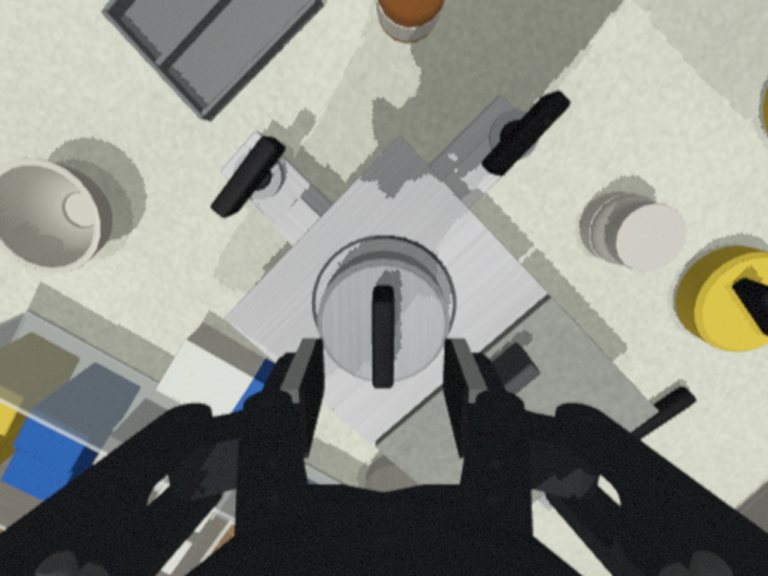

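```bash

python3 - <<'E'
from h import *
import pickle
p,im=pickle.load(open("w14.pkl","rb"))
f=lambda l:np.array(l)/1.5-.17
w=onz("",f([[383,300],[382,387]]),144,p); print("handle mid",w.mean(0),np.linalg.norm(w[1]-w[0]))
def cf(l,z):
    C=onz("",f(l),z,p)[:,:2];A=np.c_[2*C,np.ones(len(C))]; q=np.linalg.lstsq(A,(C**2).sum(1),rcond=None)[0]; print(q[:2],np.sqrt(q[2]+q[:2]@q[:2]))
cf([[384,238],[314,300],[455,300],[330,262],[438,262]],74)
cf([[384,258],[317,320],[451,318],[340,275],[400,382],[430,277]],110)
for n,l in(("front",[[487,168],[565,98]]),("side",[[217,212],[277,142]])):
    w=onz("",f(l),86,p)[:,:2]; a=np.degrees(np.arctan2(*(w[1]-w[0])[::-1])); print(n,w.tolist(),"bar angle in stand",(a+10.7+90)%180-90)
E
```

```text
handle mid [614.98666594 -20.40924031 144.        ] 57.62827982511117
[616.07906413 -18.41475418] 53.7798726093177
[614.98046753 -19.39330608] 45.673943365809784
front [[491.84186852367185, -20.18438803999718], [429.74720997177803, -5.884973325148621]] bar angle in stand -2.268225344436985
side [[619.331916875456, -155.36809854371882], [556.3577114865402, -144.38490795767729]] bar angle in stand 0.8066819100308749
```

Call:
apply_moves:
  increments:
    - [0.179,-0.175,0.168,-0.042,-0.017,0.048]
    - [0.17,-0.198,0.151,-0.042,-0.017,0.048]
    - [0.158,-0.22,0.133,-0.042,-0.017,0.048]
    - [0.144,-0.239,0.114,-0.042,-0.017,0.048]
    - [0.128,-0.256,0.094,-0.042,-0.017,0.048]
    - [0.11,-0.271,0.073,-0.042,-0.017,0.048]
    - [0.091,-0.283,0.052,-0.042,-0.017,0.048]
    - [0.071,-0.291,0.031,-0.042,-0.017,0.048]
    - [0.049,-0.297,0.01,-0.042,-0.017,0.048]
    - [0,0,0,0,0,0]

```text
time_s: 23.3
eef_pos: [400.4, -2.7, 291.1]
tool_rot: [0.712, 0.625, 0.207, 0.244]
contact_force: [-0.2, 0.5, 0.9]
width: 42.9
```

```bash

python3 - <<'E'
from h import *
p,im=snap("w15")
E
```

```text
[361.5   1.4 222.6]
```

View pics/w15.png

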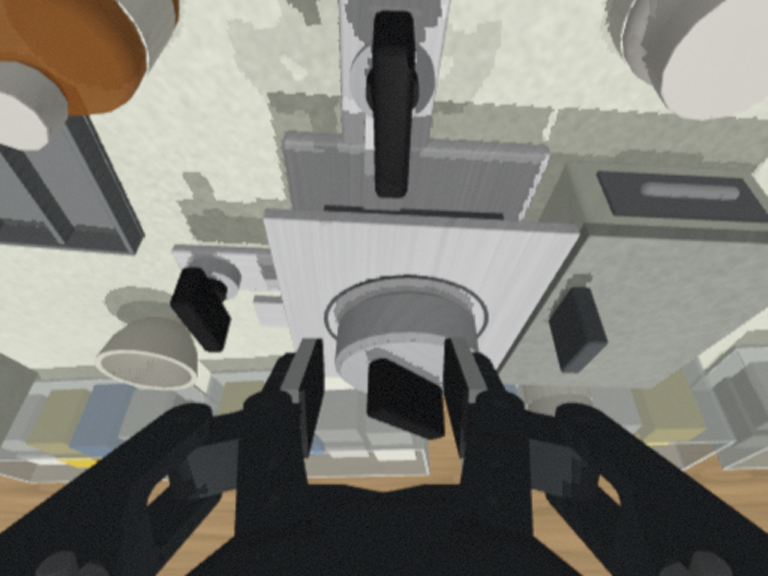

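```bash
python3 - <<'E'
from h import *
import pickle
p,im=pickle.load(open("w15.pkl","rb"))
g=cv2.cvtColor(im,cv2.COLOR_BGR2GRAY).astype(float)
def edge(c):
    # last strong edge along predicted row of z~74.5 line
    yy=np.linspace(-80,220,400); q=proj("",np.c_[(T0+np.c_[np.full(400,-95),yy]@M.T),np.full(400,74.5)],p)
    r=np.interp(c,q[:,0],q[:,1]); r0=int(r)-4
    col=g[r0:r0+9,c-2:c+3].mean(1); d=np.abs(np.diff(col)); i=d.argmax(); j=slice(max(i-1,0),i+2)
    return r0+0.5+(d[j]*np.arange(len(d))[j]).sum()/d[j].sum(), r
cs=list(range(190,380,12))+list(range(396,508,10))
E=np.array([edge(c) for c in cs]); print(np.c_[cs,E].round(2).tolist())
L=np.c_[cs,E[:,0]]
for th in(-0.18,-0.187,-.195):
  M=np.array([[np.cos(th),-np.sin(th)],[np.sin(th),np.cos(th)]])
  o,d=ray("",L,p); os=(o[:2]-T0)@M; ds=d[:,:2]@M
  k=(-95-os[0])/ds[:,0]; Y=os[1]+k*ds[:,1];Z=o[2]+k*d[:,2]
  a=Y<82; P=np.polyfit(Y[a],Z[a],1);S=np.polyfit(Y[~a],Z[~a],1);print(th,P,S,"step at 82",np.polyval(S,82)-np.polyval(P,82)); 
print(Z.round(1))
E
```

```text
[[190.0, 145.67, 146.4], [202.0, 146.36, 146.94], [214.0, 147.25, 147.48], [226.0, 147.49, 148.02], [238.0, 147.85, 148.56], [250.0, 148.62, 149.1], [262.0, 149.32, 149.64], [274.0, 149.79, 150.18], [286.0, 150.45, 150.72], [298.0, 151.26, 151.26], [310.0, 151.65, 151.81], [322.0, 152.35, 152.35], [334.0, 152.79, 152.89], [346.0, 153.43, 153.43], [358.0, 153.87, 153.97], [370.0, 154.6, 154.51], [396.0, 156.74, 155.68], [406.0, 157.37, 156.13], [416.0, 157.68, 156.58], [426.0, 158.27, 157.03], [436.0, 158.57, 157.48], [446.0, 159.22, 157.93], [456.0, 159.5, 158.38], [466.0, 160.2, 158.84], [476.0, 160.48, 159.29], [486.0, 160.81, 159.74], [496.0, 161.4, 160.19], [506.0, 161.72, 160.64]]
-0.18 [1.20021494e-02 7.42114391e+01] [6.85610022e-03 7.56674277e+01] step at 82 1.0340125868782764
-0.187 [5.38185469e-03 7.42172193e+01] [3.03382829e-04 7.56702429e+01] step at 82 1.0365889597154592
-0.195 [-2.18451166e-03  7.42184339e+01] [-7.18543829e-03  7.56681295e+01] step at 82 1.0396196552177344
[74.3 74.4 74.6 74.3 74.  74.2 74.3 74.1 74.2 74.4 74.2 74.3 74.1 74.1
 74.  74.1 74.9 75.1 74.9 75.  74.7 74.9 74.7 74.9 74.6 74.4 74.5 74.3]
```

```bash
python3 - <<'E'
from h import *
a=np.load("top0.npy"); b=get_image("top"); cv2.imwrite("pics/topE.png",b); print(read_state()["time_s"],read_state()["contact_force"].round(1)); job_done()
E
```

```text
23.4 [ 0.7 -0.3 -0.4]
the job is handed in; nothing more can be done
```

View pics/topE.png

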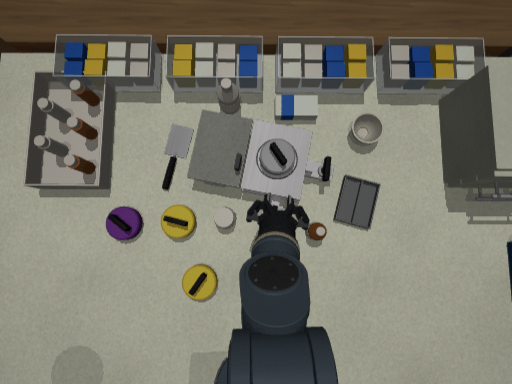

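The steel pot is standing inside the marked circle on the levelled platform, and I handed the job in at 23.4 s. `job_done()` gives no verdict, so the results below are my own measurements.

- **Levelling:** I turned the front knob about 1.17 rad clockwise, which took out a tilt of about 0.07–0.08 rad. I left the side knob alone: three views put the tilt it controls at only about 0.005–0.007 rad. So only one of the two knobs was turned.
- **Moving the pot:** I gripped the pot by its handle and slid it round the guard's +x end, over the gap and into the circle. I then released it.
- **Final checks:**
  - The platform is level to about 0.007 rad in total (limit 0.022).
  - The pot is about 1–2 mm from the circle's centre, on both the handle and lid estimates (limit 13 mm).
  - The fingers are open and clear, and the contact force is near zero.
  - The last top picture shows the bystanders and look-alikes where they were at the start, judged by eye.
- **Disagreements:** Estimates of the stand's direction varied by about 0.02 rad between views. The front knob's bar read +3° to +4° from level by the tool angle but −2° in the last overhead picture. Both mean less than 0.005 rad of tilt.

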